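# Close the cleaner caddy's drawer and take off the bottle's push-and-turn safety cap

## Robot

A 6-joint arm with a two-finger parallel gripper is mounted at the origin on a cart in front of the work surface, level with it; the furniture and walls round the work are solid. World frame = base frame: x ahead of the robot, y to its left, z up, the work surface at z = 0. Lengths are in m, angles in degrees, forces in N, time in s.
With the tool pointing down it reaches from about 0.4 to 0.825 m from the base axis. Payload 7 kg.
Tool frame: the origin (TCP) lies midway between the tips of the shut fingers; the grasp point (between the pads) lies 19 mm behind it; z points along the fingers, y is the line along which they close (so a half turn about z gives the same grasp; the last joint's range is limited). The gripper opens to 88 mm and grips with 3 to 60 N. Pads are 19 mm wide; open, the fingers measure 130 mm over their backs; the gripper's body (78 mm by 193 mm) begins 47 mm behind the grasp point.
Start: joints at [88.356, 20.546, 0.682, 0, -70.136, -16.507], TCP at [0.21, 0.641, 0.227] pointing down, gripper open.
Joint ranges: [-176.03, 176.03], [-82.01, 121.73], [-58.28, 71.71], [-173.87, 95.51], [-174.79, -0.11], [-173.66, 173.66]. Speed limits (degrees/s): [136.94, 136.94, 172.46, 180, 180, 180].

## Interface

Orientations are given as [roll, pitch, yaw] about the fixed x, y, z axes, in that order (R = Rz(yaw) Ry(pitch) Rx(roll)).
In Python, from plant import ctrl, viewer, close_job gives the robot as it stands. The module is installed in compiled form; this text tells all that it offers.
- The arm moves only by the tool step_arm, never from a script. Its argument "moves" is a list that holds one entry, the list of rows, each a list of 5 numbers: the shift along the world's x, y, z in cm, then the turn about the world's z in rad, then the finger opening in cm, from 0 to 8.76. In form: [[[tx, ty, tz, twist, grip], ...]]. A call has 1 to 10 rows; each row shifts and turns the commanded pose from where the row before left it; what a row does not reach is not made up. A row lasts 1/10 s, in which the tool goes at most 50 mm and 8.59 degrees, less where a joint would pass 70% of its speed; a pose out of reach is approached as far as the arm can. A call with a gripper value outside its range is refused whole. The fingers move at their own pace and stop on an object; the grip force is fixed at half the most. Time passes only in rows, so rows that do not move let the fingers close. It gives the time, the measured TCP pose, the force, the opening and the grip force at its end, in the units of the state.
- ctrl.get_obs(): the state, without advancing time (a new reading comes with each control period).
- viewer.snapshot(name): name is "side" or "top" or "wrist"; returns (picture, depth): 480x640x3 uint8, blue, green, red; 480x640 float32, m along the optical axis (not along the pixel's ray), 0 where there is no reading.
- viewer.camera_info(name): a dict with "camera_matrix" (3x3 intrinsics, pixels), "eye" and "orientation" of the camera in the world. Camera axes: x right, y down, z forward; pixel columns grow to the right and rows downward; lengths in m; the calibration is good to about 2 mm. The wrist camera is an equidistant fisheye: a pixel r from the principal point sees the ray r / f radians off the axis. A picture is of the moment at which its call begins: read the wrist's pose just before it. camera_info takes no time and is no camera call; for the wrist camera it gives the pose at the moment of the call.
- close_job(): hands the job in; it is judged then, once.
The state is a dict: "clock": time; "joint_pos": joint angles; "qvel": joint speeds; "tau": joint torques, N m; "tool_pos": TCP position; "orientation": TCP orientation; "force": force on the tool from outside, world axes, zero at the start; "moment": the same for the moment, N m; "opening": finger opening in m; "gripper_force": force on a finger pad.
Only numpy, scipy, OpenCV 4.12 (cv2) and the standard library are available. Lean on these libraries where they do the work, as an engineer would, in place of code of your own. Each camera call takes 0.05 s, during which the arm holds its last target. There are 200 camera calls.

## Task

The drawer of the cleaning caddy, with the cleaner bottle standing in it, has been left open: push it fully home until it snaps in. Then press the bottle's safety cap down, twist it counter-clockwise (seen from above) about a quarter turn while it is pressed, and lift it off. Finish still holding the cap upright and still, about five centimetres straight above the bottle's mouth, with the drawer still home and the glass, the mug and the cup left where they are.

Things in the scene. Friction and masses are not known exactly. Their poses are not given: they have to be found in the camera images.
- caddy: White low housing of the cleaning caddy, 135 x 140 x 60 mm (its x, y, z), fixed to the worktop, open on top and in front. Origin on the worktop (z = 0), straight under the bottle's centre when the drawer is home; its -x axis points out of the open front. The drawer slides out along -x and is pushed home along +x.
- drawer_front (a point): Centre of the flat outer face of the drawer's grey front panel (140 mm wide, 12 mm thick, z = 7 to 63 mm); axes as the caddy's, -x outward. Home, it lies 73 mm in front of the caddy's origin; it starts 30 to 60 mm farther out. It slides with about 2 N; over the last 12 mm a sprung detent raises this to about 11 N, and from about 5 mm snaps it in to its stop. The bottle's axis is 73 mm behind this face.
- mouth (a point): Centre of the bottle neck's top, 130 mm above the worktop; z up, axes as the caddy's. The square white bottle (78 mm wide, to 85 mm high, then a shoulder that narrows to the 32 mm neck at 105 mm) is held tight in the drawer's tray and moves and turns with the drawer only.
- cap: Round ribbed grey safety cap on the bottle, 52 mm in diameter, 39 mm high, about 60 g. Origin: centre of its lower rim, z up its axis. Closed, the rim lies 10 mm below the mouth (z = 120 mm), at least 15 mm above the bottle's shoulder, and its x axis is parallel to the caddy's. Pressed more than 4 mm it turns counter-clockwise seen from above; turned 55 degrees or more it lifts straight off.
- cap_top (a point): Centre of the cap's flat top (z = 159 mm when closed); grip the cap round its upper 22 mm. A spring pushes the cap up: 4 N at first, about 8 N at 4 mm down, 11 N at the full 7 mm. Unpressed the cap turns only about 5 degrees and cannot be lifted; clockwise is blocked; counter-clockwise it meets a stop at about 130 degrees.
- glass: Clear tumbler, 79 mm in diameter, 90 mm high, loose on the worktop, to be left alone. Origin at the centre of its underside.
- mug: Mug, green above and white below, with a handle, 78 x 116 x 101 mm, loose on the worktop, to be left alone. Origin under its centre.
- cup: White espresso cup with spots and a handle, 65 x 90 x 56 mm, loose on the worktop, to be left alone. Origin under its centre.
Mind the look-alikes: they are no part of the job. What is shaped like the cap but orange is not meant.

How it is judged (in metres and radians):
On the way, in this order (a step that is already met when the one before it is completed fails the run):
1. the drawer is home at its stop, the cap still closed on the bottle (x of drawer_front in the frame of caddy above -0.075 m and angle between the x axis of cap and the x axis of mouth, either way round below 0.3 rad and z of cap in the frame of mouth below 0 m), for 0.2 s.
2. the cap is pressed down, with the drawer home (z of cap in the frame of mouth below -0.0135 m and x of drawer_front in the frame of caddy above -0.077 m), for 0.05 s.
3. the cap, still on the bottle, is turned free (angle between the x axis of cap and the x axis of mouth, either way round above 0.75 rad and distance between cap and mouth below 0.02 m and x of drawer_front in the frame of caddy above -0.077 m), for 0.05 s.
At the end, for the whole second after the job is handed in: The fingers hold the cap still, upright within 0.25 rad, its rim 25 to 120 mm above the mouth and within 30 mm of its axis, touching neither bottle nor drawer; drawer home within 4 mm; glass, mug and cup within 30 mm of their starts (z of cap in the frame of mouth between 0.025 and 0.12 m and horizontal distance between cap and mouth below 0.03 m and angle between cap's own z axis and vertical below 0.25 rad and linear speed of cap below 0.03 m/s and contact force between cap and the fingers above 1 N and contact force between cap and drawer below 0.1 N and x of drawer_front in the frame of caddy above -0.077 m and distance of each of glass, mug, cup from where it was at the start of the episode below 0.03 m); the arm keeps its last pose, push and grip.
It fails at once if the glass, the mug or the cup is pushed away or knocked over (distance of any of glass, mug, cup from where it was at the start of the episode above 0.03 m or angle between any of glass, cup, mug's own z axis and vertical above 0.5 rad).
It also fails if it takes over 48 s, if anything falls off the work surface, if the arm or the gripper's body presses on something with over 40 N, if the wrist force passes 120 N, or if a joint passes its speed limit or range.

## Working session

There is one attempt and no reset: what is moved stays moved. The work goes in short steps, Python scripts to look and compute and a tool call to move; the robot and the scene stay as the last step left them, time stands still between calls to the robot, and variables do not carry over. Pictures are saved under pics/ and viewed, at most 10 in all, crops included, and the job is handed in when it is done.

Besides the shell and the picture viewer there is one more tool, called after "Request:" as name(argument=value, ...), one argument or row to a line, values as JSON. step_arm: Moves the arm, as the interface text tells. Its arguments: {"type":"object","properties":{"moves":{"type":"array","items":{"type":"array","items":{"type":"array","items":{"type":"number"}}}}},"required":["moves"]}

```bash
mkdir -p pics; cat > h.py <<'E'
import numpy as np, cv2
from plant import ctrl, viewer, close_job
def snap(n,tag):
    i=viewer.camera_info(n); p,d=viewer.snapshot(n)
    cv2.imwrite(f'pics/{tag}.png',p); np.savez(f'pics/{tag}.npz',p=p,d=d,K=i['camera_matrix'],e=i['eye'],o=np.array(i['orientation']))
    return p,d,i
E
python3 - <<'E'
from h import *
for n in('side','top'):
    p,d,i=snap(n,n); print(i)
print(ctrl.get_obs())
E
```

```text
{'camera_matrix': array([[467.36982166,   0.        , 319.51564344],
       [  0.        , 467.36982166, 241.82596019],
       [  0.        ,   0.        ,   1.        ]]), 'eye': array([-0.02613105, -0.30512706,  0.85866728]), 'orientation': array([-141.63114695,   -0.86801077,  -77.19694281])}
{'camera_matrix': array([[535.24671186,   0.        , 311.63861973],
       [  0.        , 535.24671186, 233.74942268],
       [  0.        ,   0.        ,   1.        ]]), 'eye': array([ 0.31205343, -0.21430008,  1.21490672]), 'orientation': array([-168.96069833,    1.01897328,  -89.07725181])}
{'clock': 0.1, 'joint_pos': array([ 8.83564968e+01,  2.05864191e+01,  6.37566806e-01, -1.54774558e-02,
       -7.01371688e+01, -1.65064006e+01]), 'qvel': array([ 0.02652511, -0.17311257,  0.05893695,  0.08651414, -0.01968679,
       -0.11184989]), 'tau': array([-1.43885976e-03, -5.84162807e+01,  2.93747270e+01,  7.01555640e+00,
        1.01020015e-02, -5.58214424e-05]), 'tool_pos': array([0.21017375, 0.64096784, 0.22572273]), 'orientation': array([ 1.79913390e+02, -1.04915043e-02, -1.81551656e+01]), 'force': array([-1.10445984,  0.13910903,  0.1355179 ]), 'moment': array([0.00865774, 0.02244323, 0.06700237]), 'gripper_force': 0.0, 'opening': 0.08769145742629542}
```

View pics/side.png

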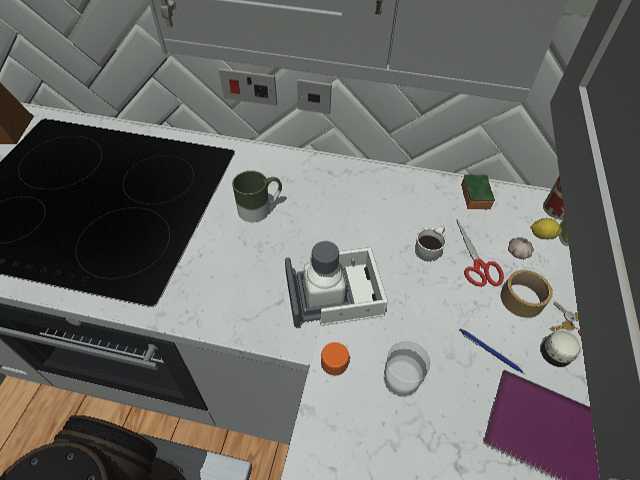

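View pics/top.png

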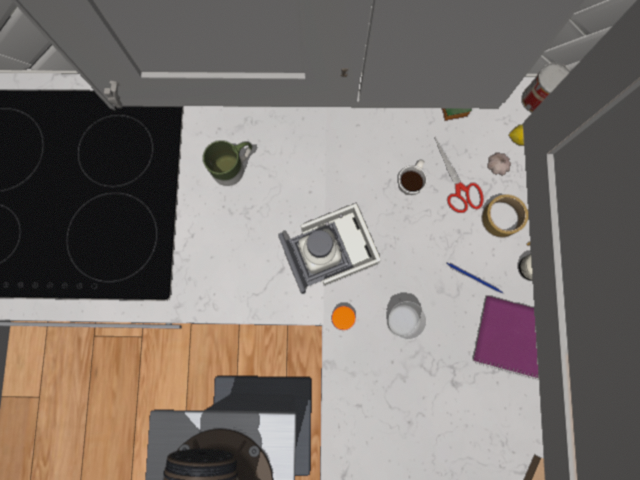

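Side view: the grey cap is at (325,255) on the bottle, the drawer front panel around (293,292), mug (253,195), cup (431,243) and glass (407,368). Top view: cap (320,242), panel (295,262). The cap candidates are the grey one on the bottle, side (325,255), and the loose orange one, side (335,358). The grey one is meant, because it's grey and sits on the bottle. I'll confirm that in a crop while measuring.

```bash
cat >> h.py <<'E'
from scipy.spatial.transform import Rotation as Rn
def cloud(tag):
    f=np.load(f'pics/{tag}.npz'); K,d=f['K'],f['d']; v,u=np.indices(d.shape)
    c=np.dstack([(u-K[0,2])/K[0,0]*d,(v-K[1,2])/K[1,1]*d,d])
    w=c@Rn.from_euler('xyz',f['o'],degrees=True).as_matrix().T+f['e']; w[d==0]=np.nan
    return f['p'],w
E
python3 - <<'E'
from h import *
for n,c in(('top',(320,242)),('side',(325,255))):
    p,w=cloud(n); v,u=np.indices(p.shape[:2])
    near=(abs(u-c[0])<110)&(abs(v-c[1])<90)
    z=w[...,2]; sat=p.max(2).astype(int)-p.min(2)
    print(n,'table z',np.nanmedian(z[near&(sat<20)&(p.min(2)>190)]))
    m=near&(z>.15)&(z<.17)&(abs(u-c[0])<30)&(abs(v-c[1])<30); q=w[m]
    (cx,cy),r=cv2.minEnclosingCircle((q[:,:2]*1000).astype(np.float32)); print('cap',len(q),np.median(q,0),cx,cy,r)
    # panel top: dark grey, z 55..70
    m=near&(z>.055)&(z<.07)&(p.max(2)<130); n_,l,s,ce=cv2.connectedComponentsWithStats(m.astype(np.uint8))
    for k in range(1,n_):
        if s[k,4]>40:
            q=w[l==k]; (a,b),(ww,hh),an=cv2.minAreaRect((q[:,:2]*1000).astype(np.float32)); print('dark',s[k],ce[k],q.mean(0),ww,hh,an)
    m=near&(z>.05)&(z<.068)&(p.min(2)>150); q=w[m]; print('white60',len(q),cv2.minAreaRect((q[:,:2]*1000).astype(np.float32)))
s=cv2.imread('pics/side.png')[220:390,260:410]; cv2.imwrite('pics/crop.png',cv2.resize(s,None,fx=3.5,fy=3.5,interpolation=cv2.INTER_CUBIC))
E
```

```text
top table z 0.0002450801915976353
cap 527 [ 0.49929911 -0.20732519  0.15943809] 500.7861022949219 -207.81094360351562 26.426212310791016
dark [212 158  29  22  78] [229.06410256 173.69230769] [ 0.67188445 -0.00221701  0.06241845] 27.055889129638672 74.02316284179688 35.21807098388672
dark [279 233  26  59 316] [291.31329114 262.09177215] [ 0.47348529 -0.14692958  0.0624241 ] 136.87364196777344 11.761146545410156 22.864933013916016
white60 812 ((544.986328125, -277.37713623046875), (321.5003662109375, 356.810302734375), 86.6679458618164)
side table z 0.00655823042144521
cap 544 [ 0.49330118 -0.20816803  0.15933331] 496.8393859863281 -208.01455688476562 27.0217342376709
dark [237 180  27  11 115] [249.06956522 184.16521739] [0.72385294 0.02630928 0.06263717] 19.80682373046875 62.15198516845703 22.7020206451416
dark [235 193  33  15 141] [251.46808511 202.65957447] [0.66759639 0.00206868 0.06239419] 32.69230651855469 75.9810791015625 20.153684616088867
dark [285 258  15  59 359] [291.63788301 286.99442897] [ 0.46593825 -0.14783093  0.062307  ] 138.15823364257812 12.721126556396484 22.823530197143555
dark [307 288  39  12 141] [324.81560284 295.36879433] [ 0.46143057 -0.21761369  0.0618793 ] 14.7869234085083 77.19513702392578 19.379180908203125
white60 602 ((556.2725219726562, -320.1174621582031), (154.8895263671875, 307.371826171875), 30.484315872192383)
```

View pics/crop.png

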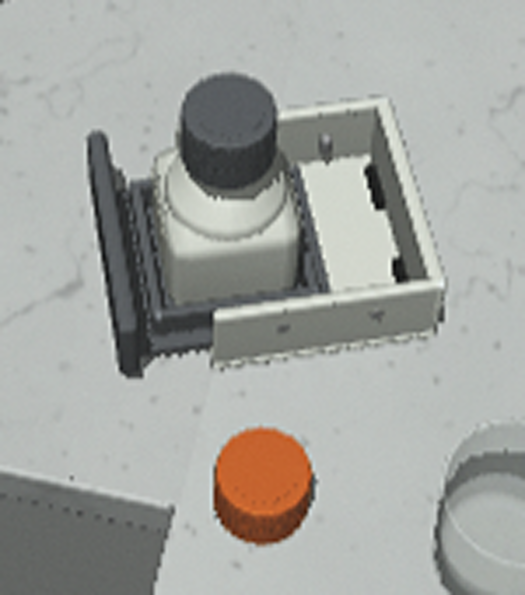

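The crop shows the grey ribbed cap on the bottle at (229,115), and the loose orange decoy at (263,485). The caddy's x axis has a yaw of about -67.1°. The cap is at about (0.499,-0.208) with its top at z 0.159, and the panel face centre is at about (0.467,-0.142). The panel-to-cap distance agrees with the given sizes. I'll go to the front of the drawer.

Request:
step_arm(
  moves=[
    [[2.4,-4.1,0,-0.1,0],[2.4,-4.1,0,-0.1,0],[2.4,-4.1,0,-0.1,0],[2.4,-4.1,0,-0.1,0],[2.4,-4.1,0,-0.1,0],[2.4,-4.1,0,-0.1,0],[2.4,-4.1,0,-0.1,0],[2.4,-4.1,0,-0.1,0],[2.4,-4.1,0,-0.055,0],[0,0,0,0,0]],
  ],
)

```text
clock: 1.1
tool_pos: [0.4276, 0.2681, 0.2265]
orientation: [180.0, -0.0, -67.5]
force: [0.4, 0.4, -0.1]
opening: 0.0133
gripper_force: 0.0
```

Request:
step_arm(
  moves=[
    [[0.3,-4.6,0,0,0],[0.3,-4.6,0,0,0],[0.3,-4.6,0,0,0],[0.3,-4.6,0,0,0],[0.3,-4.6,0,0,0],[0.3,-4.6,0,0,0],[0.3,-4.6,0,0,0],[0.2,-5.0,0,0.007,0],[0,0,0,0,0]],
  ],
)

```text
clock: 2.0
tool_pos: [0.4485, -0.1041, 0.2262]
orientation: [179.9, -0.0, -67.1]
force: [0.0, 1.3, -0.6]
opening: 0.0001
gripper_force: 0.0
```

Request:
step_arm(
  moves=[
    [[0,0,-4.5,0,0],[0,0,-4.5,0,0],[0,0,-4.5,0,0],[0,0,-4.5,0,0],[0,0,0,0,0]],
  ],
)

```text
clock: 2.5
tool_pos: [0.4449, -0.0997, 0.0418]
orientation: [179.4, 0.2, -66.8]
force: [0.1, -0.8, 0.1]
opening: 0.0003
gripper_force: 0.0
```

```bash
python3 - <<'E'
from h import *
snap('side','s2'); p=cv2.imread('pics/s2.png')[180:400,200:420]; cv2.imwrite('pics/s2c.png',cv2.resize(p,None,fx=2.7,fy=2.7))
o=ctrl.get_obs(); print(o['tool_pos'],o['force'],o['joint_pos'])
E
```

```text
[ 0.44721661 -0.09952807  0.04481131] [ 0.88200962 -0.05185487  0.4802465 ] [ 1.21978964e+01  1.25347269e+01 -3.90420400e+01 -6.52851256e-03
 -3.88126548e+01  1.11049419e+01]
```

View pics/s2c.png

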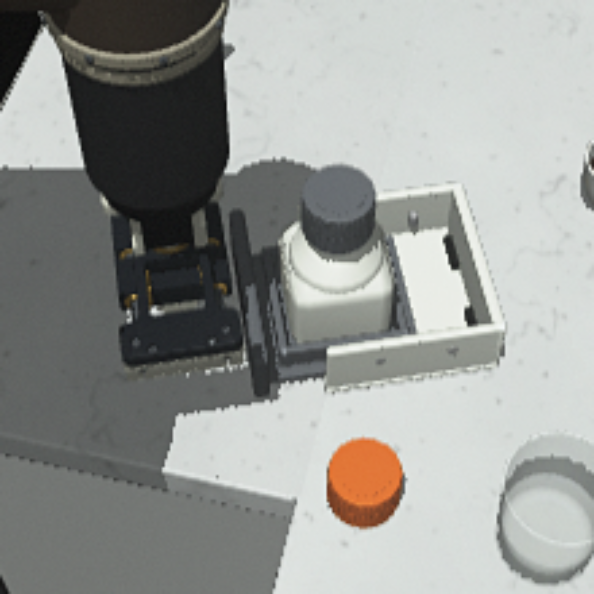

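The image shows the closed fingers standing just in front of the panel, centred and square to it. The gripper body is clear of the cap. Now I'll push along (0.389,-0.921).

Request:
step_arm(
  moves=[
    [[0.39,-0.92,0,0,0],[0.39,-0.92,0,0,0],[0.39,-0.92,0,0,0],[0.39,-0.92,0,0,0],[0.39,-0.92,0,0,0],[0.39,-0.92,0,0,0]],
  ],
)

```text
clock: 3.15
tool_pos: [0.4733, -0.1557, 0.047]
orientation: [-179.9, -0.0, -66.8]
force: [0.1, 2.8, 1.2]
opening: 0.0005
gripper_force: 1.2
```

Request:
step_arm(
  moves=[
    [[0.2,-0.46,0,0,0],[0.2,-0.46,0,0,0]],
  ],
)

```text
clock: 3.35
tool_pos: [0.4765, -0.1641, 0.0466]
orientation: [180.0, 0.1, -66.8]
force: [-2.1, 7.3, 6.0]
opening: 0.0005
gripper_force: 4.1
```

```bash
python3 - <<'E'
from h import *
p,w=cloud('side')
# caddy back wall outer edge: project white rim points z 50..68 onto the caddy axis, relative to cap
ax=np.array([.389,-.921]); 
for n,c in(('side',[.4985,-.208]),('top',[.5,-.208])):
    p,w=cloud(n); q=w.reshape(-1,3)[np.isfinite(w[...,0].ravel())&(p.min(2).ravel()>110)]
    q=q[(q[:,2]>.052)&(q[:,2]<.066)]; r=q[:,:2]-c; s=r@ax; t=r@np.array([.921,.389])
    m=(abs(t)<85)&(abs(t)<.085)&(s>-.05)&(s<.2); print(n,m.sum(),np.percentile(s[m],[1,50,97,99.5]),np.percentile(t[m],[1,99]))
E
```

```text
side 823 [-0.03345432  0.07268956  0.1139349   0.115207  ] [-0.07144297  0.06814078]
top 760 [-0.02002929  0.08372197  0.11515039  0.11614897] [-0.06899022  0.07041026]
```

Back-wall geometry gives a travel of about 41 mm. The drawer is about 33 mm in now and at the detent, so I'll keep pushing gently.

Request:
step_arm(
  moves=[
    [[0.2,-0.46,0,0,0],[0.2,-0.46,0,0,0],[0.12,-0.28,0,0,0],[0,0,0,0,0]],
  ],
)

```text
clock: 3.75
tool_pos: [0.4793, -0.1708, 0.0465]
orientation: [180.0, 0.5, -66.9]
force: [-13.7, 48.4, 25.5]
opening: 0.0006
gripper_force: 25.0
```

The drawer is at its stop (travel about 41 mm, as predicted, and the force rose sharply). Backing off.

Request:
step_arm(
  moves=[
    [[-0.2,0.46,0,0,0],[-0.2,0.46,0,0,0],[-0.8,1.8,0,0,0],[-1.6,3.7,0,0,0],[0,0,4.5,0,8.7],[0,0,4.5,0,8.7],[0,0,4.5,0,8.7],[0,0,4.5,0,8.7],[0,0,0,0,8.7]],
  ],
)

```text
clock: 4.65
tool_pos: [0.4572, -0.1125, 0.2329]
orientation: [-179.5, -0.3, -66.7]
force: [0.3, 0.4, -0.2]
opening: 0.0346
gripper_force: 0.0
```

```bash
python3 - <<'E'
from h import *
ax=np.array([.389,-.921]); tx=np.array([.921,.389])
print(ctrl.get_obs()['tool_pos'])
for n,tag in(('side','s3'),('top','t3')):
    snap(n,tag); p,w=cloud(tag); z=w[...,2]; q=w.reshape(-1,3)
    near=np.linalg.norm(w[...,:2]-[.512,-.246],axis=2)<.045
    m=near&(z>.153)&(z<.164)&(p.max(2)<130); c=w[m]; (x,y),r=cv2.minEnclosingCircle((c[:,:2]*1000).astype(np.float32)); print(tag,'cap',m.sum(),x,y,r,np.median(c,0))
    rel=w[...,:2]-np.array([x,y])/1000; s=rel@ax; t=rel@tx
    m=(z>.059)&(z<.066)&(p.max(2)<130)&(s>-.1)&(s<-.045)&(abs(t)<.08); print('panel s',m.sum(),np.percentile(s[m],[2,50,98]) if m.any() else 0, w[m].mean(0))
    m=(z>.052)&(z<.066)&(p.min(2)>110)&(abs(t)<.085)&(s>-.05)&(s<.2); print('rim back',np.percentile(s[m],[97,99.5]),'t',np.percentile(t[m],[1,99]))
cv2.imwrite('pics/s3c.png',cv2.resize(cv2.imread('pics/s3.png')[180:400,200:420],None,fx=2.7,fy=2.7))
E
```

```text
[ 0.45724089 -0.11248995  0.23294415]
s3 cap 489 511.3297424316406 -244.47891235351562 26.286462783813477 [ 0.50915022 -0.24521722  0.15955694]
panel s 332 [-0.07075936 -0.06497439 -0.04996371] [ 0.48551454 -0.1852918   0.06256031]
rim back [0.16090666 0.19610353] t [-0.06919012  0.07044587]
t3 cap 333 516.2428588867188 -245.50758361816406 26.619203567504883 [ 0.52299045 -0.24721897  0.15922281]
panel s 291 [-0.07231528 -0.06632106 -0.05169071] [ 0.49400277 -0.18315893  0.06228024]
rim back [0.18281945 0.19378267] t [-0.06939605  0.07249985]
```

View pics/s3c.png

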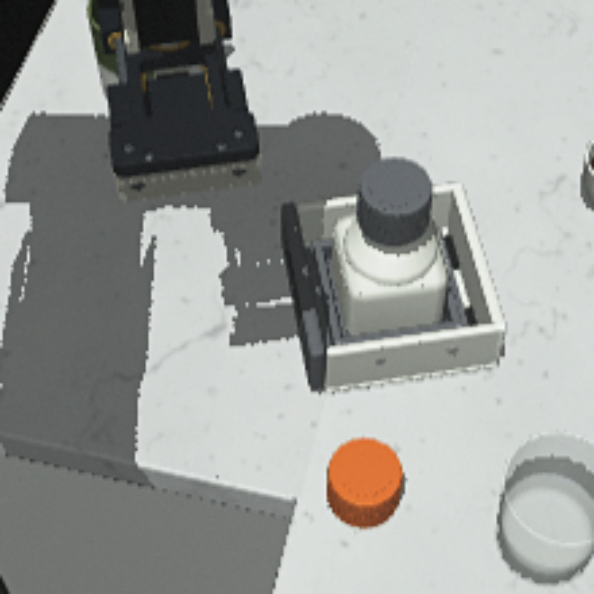

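The drawer is home: the panel is flush, and the panel-to-cap distance and the cap shift both match. The cap is at about (0.514,-0.245), top z 0.159. I'll move above it and check with the wrist camera.

Request:
step_arm(
  moves=[
    [[1.9,-4.4,0,0,8.7],[1.9,-4.4,0,0,8.7],[1.9,-4.4,0,0,8.7],[0,0,0,0,8.7],[0,0,0,0,8.7],[0,0,0,0,8.7]],
  ],
)

```text
clock: 5.35
tool_pos: [0.51, -0.2436, 0.2252]
orientation: [179.9, 0.1, -66.8]
force: [0.5, 0.4, 1.0]
opening: 0.0857
gripper_force: 0.0
```

```bash
python3 - <<'E'
from h import *
o=ctrl.get_obs(); print(o['tool_pos'],o['orientation'],o['opening'],o['force'])
p,d,i=snap('wrist','w1'); print(i); cv2.imwrite('pics/w1c.png',p)
E
```

```text
[ 0.50997753 -0.24359573  0.22521561] [ 1.79879164e+02  7.69296940e-02 -6.67653947e+01] 0.08571636306786944 [0.52688096 0.40693346 1.02193157]
{'camera_matrix': array([[371.64829954,   0.        , 322.87729505],
       [  0.        , 371.64829954, 235.27656941],
       [  0.        ,   0.        ,   1.        ]]), 'eye': array([ 0.54216822, -0.31684374,  0.38263434]), 'orientation': array([ 162.7586872 ,   -0.16850526, -156.76571893])}
```

View pics/w1c.png

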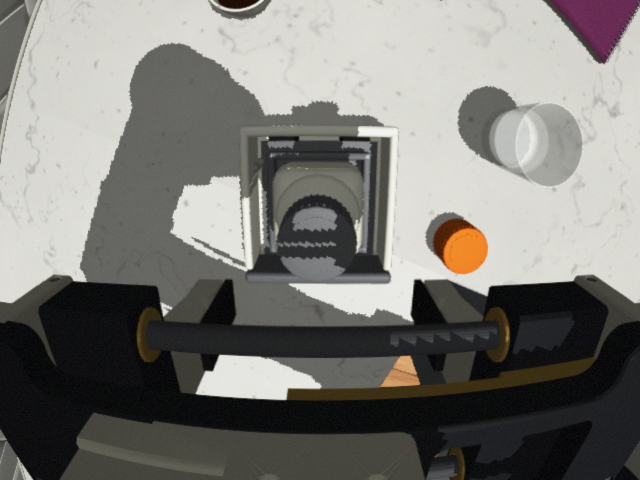

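The wrist view shows the cap around (317,237) with a shadow across it, between the fingers at x 215 and 425. I'll locate its top with the wrist depth.

```bash
python3 - <<'E'
from h import *
f=np.load('pics/w1.npz'); K,d=f['K'],f['d']; v,u=np.indices(d.shape)
x=(u-K[0,2])/K[0,0]; y=(v-K[1,2])/K[1,1]; th=np.hypot(x,y)+1e-9
ray=np.dstack([np.sin(th)*x/th,np.sin(th)*y/th,np.cos(th)])
w=(ray/ray[...,2:]*d[...,None])@Rn.from_euler('xyz',f['o'],degrees=True).as_matrix().T+f['e']
m=(w[...,2]>.152)&(w[...,2]<.166)&(abs(u-317)<55)&(abs(v-240)<60)&(d>0)
q=w[m]; print(m.sum(),np.median(q,0),cv2.minEnclosingCircle((q[:,:2]*1000).astype(np.float32)))
(e,ax,an)=cv2.fitEllipse(max(cv2.findContours(m.astype(np.uint8),0,1)[0],key=cv2.contourArea)); print(e,ax)
E
```

```text
4893 [ 0.51606445 -0.2473417   0.15864601] ((515.20703125, -245.2710723876953), 26.746992111206055)
(316.4505310058594, 242.3578643798828) (76.86381530761719, 79.47145080566406)
```

Request:
step_arm(
  moves=[
    [[0.5,-0.2,0,0,8.7],[0,0,-2.8,0,8.7],[0,0,-2.8,0,8.7],[0,0,-2.6,0,8.7],[0,0,-1.2,0,8.7],[0,0,0,0,8.7],[0,0,0,0,8.7]],
  ],
)

```text
clock: 6.1
tool_pos: [0.5167, -0.2457, 0.1337]
orientation: [-180.0, -0.1, -66.7]
force: [0.2, 1.0, 0.1]
opening: 0.0872
gripper_force: 0.0
```

Request:
step_arm(
  moves=[
    [[-0.1,0,-0.5,0,8.7],[0,0,0,0,5.6],[0,0,0,0,4.5],[0,0,0,0,4.5],[0,0,0,0,4.5],[0,0,0,0,4.5],[0,0,0,0,4.5],[0,0,0,0,4.5]],
  ],
)

```text
clock: 6.9
tool_pos: [0.515, -0.2458, 0.1277]
orientation: [-180.0, -0.0, -66.7]
force: [-0.3, -0.5, 1.8]
opening: 0.0515
gripper_force: 30.0
```

The grip is centred with no side load. Pressing.

Request:
step_arm(
  moves=[
    [[0,0,-0.3,0,4.5],[0,0,-0.3,0,4.5],[0,0,0,0,4.5],[0,0,0,0,4.5]],
  ],
)

```text
clock: 7.3
tool_pos: [0.5151, -0.2459, 0.1222]
orientation: [-180.0, -0.0, -66.7]
force: [-2.7, 0.7, 7.9]
opening: 0.051
gripper_force: 30.0
```

Request:
step_arm(
  moves=[
    [[0,0,-0.2,0,4.5],[0,0,-0.05,0,4.5],[0,0,0,0,4.5]],
  ],
)

```text
clock: 7.6
tool_pos: [0.5151, -0.2459, 0.1206]
orientation: [-180.0, -0.1, -66.7]
force: [-3.8, 3.7, 14.7]
opening: 0.0516
gripper_force: 30.0
```

Fully pressed (7 mm, about 15 N). Twisting CCW about 70°.

Request:
step_arm(
  moves=[
    [[0,0,0,0.1,4.5],[0,0,0,0.1,4.5],[0,0,0,0.1,4.5],[0,0,0,0.1,4.5]],
  ],
)

```text
clock: 8.0
tool_pos: [0.5163, -0.2463, 0.1206]
orientation: [-179.9, -0.2, -43.5]
force: [-1.0, 0.6, 10.4]
opening: 0.0511
gripper_force: 30.0
```

Request:
step_arm(
  moves=[
    [[0,0,0,0.1,4.5],[0,0,0,0.1,4.5],[0,0,0,0.1,4.5],[0,0,0,0.1,4.5],[0,0,0,0.1,4.5],[0,0,0,0.1,4.5],[0,0,0,0.1,4.5],[0,0,0,0.1,4.5],[0,0,0,0.1,4.5],[0,0,0,0,4.5]],
  ],
)

```text
clock: 9.0
tool_pos: [0.5165, -0.2463, 0.1206]
orientation: [179.9, -0.2, 8.0]
force: [-0.3, 0.3, 9.5]
opening: 0.0518
gripper_force: 30.0
```

```bash
python3 - <<'E'
from h import *
o=ctrl.get_obs(); print({k:o[k] for k in('tool_pos','orientation','force','moment','joint_pos')})
E
```

```text
{'tool_pos': array([ 0.51648749, -0.24627681,  0.12063343]), 'orientation': array([179.89409389,  -0.182084  ,   7.99669238]), 'force': array([-0.3392188 ,  0.32800248,  9.52592467]), 'moment': array([0.06890172, 0.16689588, 0.00191898]), 'joint_pos': array([-5.86713230e+00,  1.60910406e+01, -2.08093923e+01,  7.42152409e-02,
       -5.28974341e+01,  1.03818991e+02])}
```

Request:
step_arm(
  moves=[
    [[0,0,0.3,0,4.5],[0,0,0.3,0,4.5],[0,0,0.3,0,4.5],[0,0,0.3,0,4.5],[0,0,0,0,4.5]],
  ],
)

```text
clock: 9.5
tool_pos: [0.5147, -0.2457, 0.1309]
orientation: [-180.0, 0.0, 7.7]
force: [0.8, -0.2, -0.3]
opening: 0.0521
gripper_force: 30.0
```

No pull-back force, so the cap is free. Lifting to about 5 cm above the mouth.

Request:
step_arm(
  moves=[
    [[0,0,1.1,0,4.5],[0,0,1.1,0,4.5],[0,0,1.1,0,4.5],[0,0,1.1,0,4.5],[0,0,1.1,0,4.5],[0,0,0.3,0,4.5],[0,0,0,0,4.5],[0,0,0,0,4.5],[0,0,0,0,4.5]],
  ],
)

```text
clock: 10.4
tool_pos: [0.5145, -0.2457, 0.1884]
orientation: [-180.0, 0.1, 7.7]
force: [-0.3, 0.3, -0.9]
opening: 0.0516
gripper_force: 30.0
```

```bash
python3 - <<'E'
from h import *
snap('side','s4'); cv2.imwrite('pics/s4c.png',cv2.resize(cv2.imread('pics/s4.png')[100:400,180:480],None,fx=2,fy=2))
o=ctrl.get_obs(); print({k:o[k] for k in('clock','tool_pos','orientation','force','opening','gripper_force')})
E
```

```text
{'clock': 10.45, 'tool_pos': array([ 0.51452517, -0.24567744,  0.1884078 ]), 'orientation': array([-1.79976554e+02,  6.51655917e-02,  7.74376491e+00]), 'force': array([ 0.74480684, -0.10756927, -0.84209519]), 'opening': 0.051337218123286545, 'gripper_force': 29.999902546405792}
```

View pics/s4c.png

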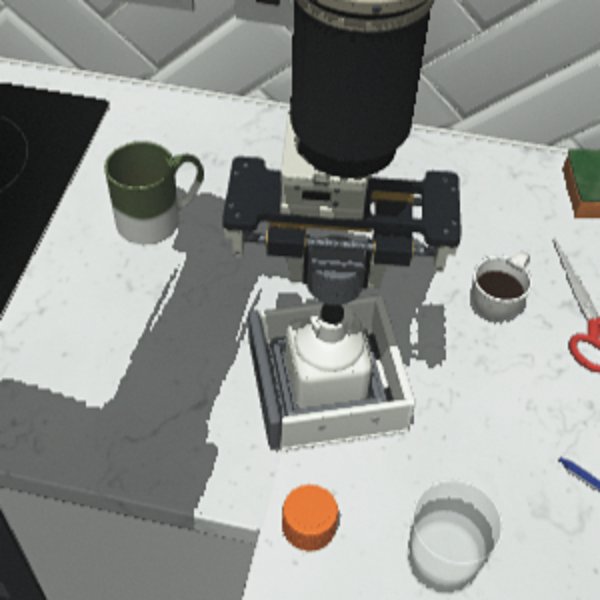

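The picture shows the cap held upright at (337,270) above the open neck at (332,325). The drawer is home with its panel at (265,380), and the mug, cup and glass are in their places. Handing in.

```bash
python3 -c "
from plant import close_job
print(close_job())"
```

```text
the job is handed in; nothing more can be done
None
```

The job is handed in, with no verdict returned: the drawer is pushed home, the cap was pressed, twisted about 75° counter-clockwise and lifted off, and it is held still and upright about 5 cm above the mouth, with the glass, mug and cup left where they were.

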